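# Vent a bottle cap for the steriliser

## Task

Get this bottle carrier ready for the steriliser: first turn the thumb latch fully round until its tongue lies straight across over the hold-down frame, so that the bottles are locked in. Then screw the cap of the untaped bottle down until it bottoms out, back it off a quarter turn so that it can vent, and finish with the cap still gripped between the fingers there, not let go, so that I can tape it. Leave the taped bottle and the things on the bench alone.

Things in the scene. Friction and masses are not known exactly. Their poses are not given: they have to be found in the camera images.
- carrier: Plain steel bottle carrier fixed on the bench: tray 120 (x) x 260 (y) mm, rod cage, two pockets 120 mm apart along y. Origin: centre of its underside, on the bench; x points away from the latch side, y along the row of bottles, z up. Its flat hold-down frame, 100 x 250 mm, lies closed on the bottles' shoulders, top 110 mm above the bench; necks and caps stand up through it.
- frame (a joint): Hinge of the hold-down frame at the far long edge, rad: 0 = lying closed (as it starts), grows as it lifts. It simply lies there by its weight.
- latch (a joint): Thumb latch at the middle of the carrier's near (-x) long side, upright pivot axis, rad: 0 = open, tongue along the carrier's -y beside the frame; it turns counter-clockwise seen from above to its stop at 1.571 = locked, tongue along the carrier's +x over the frame. It stays where it is left; friction about 0.06 N m. It starts at 0 to 0.35.
- latch_wing (a point): Centre of the latch's upright wing, on the pivot axis, 66 mm towards -x from the carrier's centre, 133 mm above the bench. The wing is a steel plate 36 long x 9 thick x 26 mm tall that stands over the tongue and turns with it. The point's y axis runs along the wing, away from the tongue; x across the wing (the way to pinch it); z up. The tongue, 16 mm wide, reaches 29 mm from the pivot.
- bottle: The untaped square glass bottle, 64 x 64 mm, in one of the two pockets (either one), held so that it cannot turn. Origin: centre of its underside, 6 mm above the bench, on the cap's axis; z up.
- cap: Its ribbed grey screw cap, round, 53 mm across and 28 mm tall, already started on the thread. Origin: centre of the cap's lower rim, on its axis; z up. With the cap home the rim is 118 mm above the bench (8 mm above the frame).
- cap_top (a point): Centre of the cap's flat top, 28 mm above the cap's origin: 146 mm above the bench when home.
- cap_turn (a joint): Turn of the cap on its thread, rad: 0 = screwed fully home (hard stop), grows as it is unscrewed (counter-clockwise seen from above). Right-hand thread, pitch 4 mm per turn, so it sinks as it is screwed on; friction about 0.08 N m, does not back off by itself. It starts 2.2 to 4.0 rad from home.
- taped_bottle: The same bottle in the other pocket, finished: a strip of cream tape runs over its cap and down both sides. Origin as for the other. Leave it alone.
- tape_roll: Roll of cream tape lying flat on the bench beside the carrier, 96 mm across, 19 mm tall; origin centre of its underside. Leave it.
- slide_box: Flat box for slides, white lid on black, 83 x 98 x 34 mm; origin centre of its underside. Leave it.
- forceps: Steel forceps lying on the bench beyond the carrier, 145 mm long along its x, 9 mm tall; origin under its middle. Leave it.

How it is judged:
On the way, in this order (a step that is already met when the one before it is completed fails the run):
1. the latch is turned over the closed frame (value of joint latch above 1.35 rad and value of joint frame below 0.05 rad), for 0.2 s.
2. the cap is screwed down until it bottoms out (value of joint cap_turn below 0.1 rad), for 0.2 s.
At the end, for the whole second after the job is handed in: The cap stands a quarter turn (65 to 115 degrees) back from its bottomed position, still, and is gripped between the fingers (over 3 N, fingers reaching down beside it, not just pressing on its top); the frame is closed and the latch is within 13 degrees of its locked stop (all of step 1 and value of joint cap_turn between 1.13 and 2.01 rad and velocity of joint cap_turn between -0.1 and 0.1 rad/s and contact force between the fingers and cap above 3 N and horizontal distance between the grasp point and cap_top below 0.02 m and z of the grasp point in the frame of cap_top below 0.013 m); the arm keeps its last pose, push and grip.
It fails at once if the taped bottle is touched (contact force between the fingers and taped_bottle above 2 N).
It fails at once if the tape roll, slide box or forceps are pushed about (distance of any of tape_roll, slide_box, forceps from where it was at the start of the episode above 0.03 m).
It also fails if it takes over 67 s, if anything falls off the work surface, if the arm or the gripper's body presses on something with over 40 N, if the wrist force passes 120 N, or if a joint passes its speed limit or range.

## Robot

A 7-joint arm with a two-finger parallel gripper is mounted at the origin on the work surface. World frame = base frame: x ahead of the robot, y to its left, z up, the work surface at z = 0. Lengths are in m, angles in rad, forces in N, time in s.
With the tool pointing down it reaches from about 0.425 to 0.925 m from the base axis. Payload 6.8 kg.
Tool frame: the origin (TCP) lies midway between the tips of the shut fingers; the grasp point (between the pads) lies 19 mm behind it (pinch_z is the distance from the TCP to the grasp point, in m); x points along the fingers, y is the direction in which the jaws open and shut, and the axes are right-handed (so a half turn about x gives the same grasp; the last joint's range is limited). The gripper opens to 88 mm and grips with 3 to 60 N. Pads are 20 mm wide; open, the fingers measure 115 mm over their backs; the gripper's body (75 mm by 178 mm) begins 61 mm behind the grasp point.
Start: joints at [-1.22, 0.477, 0.022, 1.555, -0.011, 1.109, -0.083], TCP at [0.299, 0.605, 0.223] pointing down, gripper open.
Joint ranges: [-2.96, 2.96], [-0.34, 2.1], [-1.41, 1.46], [0.24, 2.44], [-1.37, 4.51], [0.17, 1.92], [-2.96, 2.96]. Speed limits (rad/s): [2.39, 2.39, 3.14, 3.14, 3.14, 3.14, 3.14].

## Interface

Orientations are given as [roll, pitch, yaw] about the fixed x, y, z axes, in that order (R = Rz(yaw) Ry(pitch) Rx(roll)).
In Python, from plant import reach, movel, movej, move_gripper, sleep, solve_ik, sense, camera, camera_info, MotionError, job_done, recognise, cut_out, pinpoint, pinch_z gives the robot as it stands. Calls block until the motion is done:
- reach(position, orientation): joint-space move of the TCP to a pose.
- movel(position, ori=None, feed=0.15, contact_N=None): straight line of the TCP; ori=None keeps the orientation; feed is the mean speed in m/s. With contact_N (N) it stops when the force on the tool has changed by that much, and returns True; else False.
- movej(angles): joint-space move.
- move_gripper(opening, newtons=None): opening from 0.0 (shut) to 1.0 (fully open); newtons is the grip in N (None keeps the last); returns when the fingers have stopped.
- sleep(seconds).
- solve_ik(position, orientation): joint angles nearest the present ones, or None.
- sense(): the state.
- camera(name): name is "scene" or "top" or "wrist"; returns the picture (420x560x3 uint8, red, green, blue); there is no depth.
- camera_info(name): a dict with "vfov" (degrees; the focal length in pixels is half the picture's height over the tangent of half this angle, whatever the lens; pixels are square), "cx", "cy" (the principal point, pixels), "view" (4x4, takes a point from world to camera coordinates). Camera axes: x right, y down, z forward; pixel columns grow to the right and rows downward; lengths in m; the calibration is good to about 2 mm. A picture is of the moment at which its call begins: read the wrist's pose just before it. camera_info takes no time and is no camera call; for the wrist camera it gives the pose at the moment of the call.
A pose or a line that the arm cannot do raises MotionError and nothing moves.
- job_done(): hands the job in, once; it reports no verdict.
Trained networks look in the newest picture that a camera, given by its name, has taken for a name from the list of things; names that differ only in an ending like _2 or _b are one class to them, and where a whole thing is asked for, a point or a joint stands for the part that bears it (a point fixed in the world has none). Each returns a list of dicts, best first, with "p" (0 to 1); they miss things now and then, are a little off and sometimes report something else, mostly with a low value. They report only what shows in the picture. A call takes as long as a camera call.
- recognise(name, camera): "rect" ([left, top, right, bottom] in pixels, round what is visible of it).
- cut_out(name, camera): "pixels" (420x560 bool, what is visible of it) and "rect" ([left, top, right, bottom] in pixels, round what is visible of it).
- pinpoint(name, camera): "location" ([column, row] in pixels: a listed point, or the origin of a listed thing).
The state is a dict: "time_s": time; "joint_pos": joint angles; "qd": joint speeds; "joint_efforts": joint torques, N m; "tcp_pos": TCP position; "tool_rot": TCP orientation; "wrist_force": force on the tool from outside, world axes, zero at the start; "ft_torque": the same for the moment, N m; "grip_width": opening from 0.0 (shut) to 1.0 (fully open).
Only numpy, scipy, OpenCV 4.12 (cv2) and the standard library are available. Lean on these libraries where they do the work, as an engineer would, in place of code of your own. Each camera call takes 0.05 s, during which the arm holds its last target.

## Working session

There is one attempt and no reset: what is moved stays moved. The work goes in short steps, each a Python script; the robot and the scene stay as the last script left them, time stands still between calls to the robot, and variables do not carry over. Pictures are saved under pics/ and viewed, and the job is handed in when it is done.

```bash
mkdir -p pics; ls; cat > h.py <<'E'
import numpy as np, cv2
from plant import *
def save(n,im): cv2.imwrite('pics/'+n+'.png',im[:,:,::-1])
def K(name):
    c=camera_info(name); f=210/np.tan(np.radians(c['vfov'])/2); return f,c['cx'],c['cy'],np.array(c['view'])
def ray(name,px):
    f,cx,cy,V=K(name); d=np.array([(px[0]-cx)/f,(px[1]-cy)/f,1.]); R=V[:3,:3]; o=-R.T@V[:3,3]; return o,R.T@d
def onz(name,px,z):
    o,d=ray(name,px); return o+d*(z-o[2])/d[2]
def proj(name,P):
    f,cx,cy,V=K(name); p=V[:3,:3]@np.array(P)+V[:3,3]; return np.array([cx+f*p[0]/p[2],cy+f*p[1]/p[2]])
E
python3 - <<'E'
from h import *
for c in ['scene','top','wrist']:
    save(c+'0',camera(c)); i=camera_info(c); print(c,i['vfov'],i['cx'],i['cy'],np.round(-np.array(i['view'])[:3,:3].T@np.array(i['view'])[:3,3],3))
    for n in ['latch_wing','cap_top','taped_bottle','bottle','carrier','latch']:
        try:
            for r in pinpoint(n,c)[:2]: print(n,np.round(r['location']),round(r['p'],2))
        except Exception as e: print(n,e)
s=sense();print({k:np.round(v,3) for k,v in s.items()},pinch_z)
E
```

```text
pics
scene 50.336243342680596 281.4448037468012 210.39584721520123 [1.347 0.134 0.826]
latch_wing [322. 158.] 0.69
cap_top [302. 170.] 0.74
taped_bottle [344. 216.] 0.89
bottle [299. 213.] 0.98
bottle [226. 222.] 0.52
carrier [321. 217.] 0.69
latch it knows: bottle, cap, cap_top, carrier, forceps, latch_wing, slide_box, tape_roll, taped_bottle
top 52.34155227760121 281.83667660626054 214.5822740679304 [0.448 0.036 1.106]
latch_wing [256. 284.] 0.55
cap_top [280. 249.] 0.82
bottle [286. 257.] 0.78
carrier [260. 256.] 0.61
latch it knows: bottle, cap, cap_top, carrier, forceps, latch_wing, slide_box, tape_roll, taped_bottle
wrist 70.21340629281704 273.8375497629969 203.4677199900357 [0.235 0.638 0.384]
latch it knows: bottle, cap, cap_top, carrier, forceps, latch_wing, slide_box, tape_roll, taped_bottle
{'time_s': np.float64(0.9), 'joint_pos': array([-1.22 ,  0.477,  0.022,  1.555, -0.011,  1.109, -0.083]), 'qd': array([-0.   ,  0.002,  0.001,  0.001, -0.001,  0.001, -0.001]), 'joint_efforts': array([ 0.0000e+00, -5.8272e+01,  1.5330e+00, -2.7293e+01, -5.5000e-02,
        1.0000e-02,  0.0000e+00]), 'tcp_pos': array([0.299, 0.605, 0.223]), 'tool_rot': array([1.587, 1.571, 1.128]), 'wrist_force': array([-0.166,  0.583, -0.073]), 'ft_torque': array([-0.018,  0.038, -0.071]), 'grip_width': np.float64(0.998)} 0.0187
```

View pics/scene0.png

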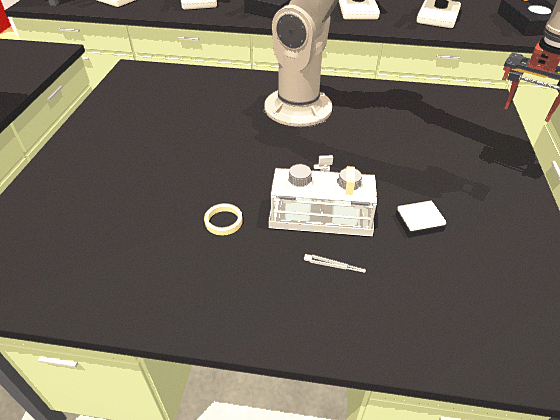

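View pics/top0.png

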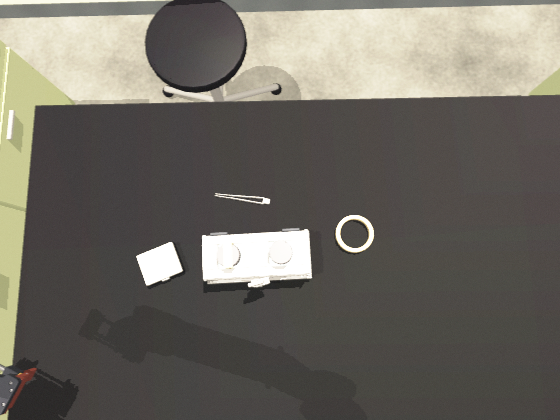

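```bash
python3 - <<'E'
from h import *
print("top wing",onz('top',(256,284),.133),"cap",onz('top',(280,249),.156),"carrier",onz('top',(260,256),0),"b",onz('top',(286,257),.006))
print("scene wing",onz('scene',(322,158),.133),"cap",onz('scene',(302,170),.156),"carrier",onz('scene',(321,217),0),"b",onz('scene',(299,213),.006))
print("scene tb",onz('scene',(344,216),.006))
print(K('top')[3])
E
```

```text
top wing [0.45028692 0.11853568 0.133     ] cap [0.52651045 0.06295999 0.156     ] carrier [0.52200336 0.11937559 0.        ] b [0.51817314 0.05206    0.006     ]
scene wing [0.44890703 0.10948013 0.133     ] cap [0.53168046 0.06745317 0.156     ] carrier [5.24719408e-01 1.22481190e-01 1.11022302e-16] b [0.52482579 0.06475068 0.006     ]
scene tb [0.51799651 0.18109143 0.006     ]
[[-0.01128323 -0.99961724 -0.02525976  0.06872969]
 [-0.98670338  0.01522648 -0.16181655  0.62038984]
 [ 0.16213923  0.02309807 -0.98649752  1.01807179]
 [ 0.          0.          0.          1.        ]]
```

The carrier is at about (0.52, 0.12) and nearly square to the base. The untaped bottle is on the right, at y≈0.065. The latch is at about (0.45, 0.115). Next I'll take a close look with the wrist camera.

```bash
python3 - <<'E'
from h import *
reach([0.51,0.09,0.33],[0,np.pi/2,0])
s=sense();print(s['time_s'],np.round(s['joint_pos'],3),s['tcp_pos'])
save('w1',camera('wrist')); save('w1s',camera('scene'))
for n,z in [('latch_wing',.133),('cap_top',.1475),('taped_bottle',.006),('bottle',.006),('carrier',0)]:
    for r in pinpoint(n,'wrist')[:2]: print(n,np.round(r['location']),round(r['p'],2),np.round(onz('wrist',r['location'],z),4))
for y in (-np.pi,-np.pi/2,0,np.pi/2,np.pi):
    q=solve_ik([0.45,0.113,0.125],[0,np.pi/2,y]); q2=solve_ik([0.525,0.063,0.127],[0,np.pi/2,y]); print(y,None if q is None else np.round(q,2),None if q2 is None else np.round(q2,2))
E
```

```text
2.9417 [-0.567  0.121  0.301  1.802 -0.038  1.224  1.317] [0.50992284 0.09106284 0.32979116]
latch_wing [298. 135.] 0.72 [0.4531 0.1205 0.133 ]
latch_wing [445. 164.] 0.69 [0.4861 0.2969 0.133 ]
cap_top [249. 196.] 0.57 [0.5231 0.0626 0.1475]
taped_bottle [150. 206.] 0.28 [ 0.5754 -0.1176  0.006 ]
bottle [256. 175.] 0.72 [0.5221 0.0622 0.006 ]
carrier [294. 173.] 0.76 [0.5201 0.1251 0.    ]
carrier [315. 261.] 0.55 [0.6791 0.1656 0.    ]
-3.141592653589793 [-1.02  0.33  0.77  2.18 -0.34  0.75 -1.6 ] [-0.98  0.54  0.99  2.04 -0.6   0.88 -1.22]
-1.5707963267948966 [-0.7   0.27  0.37  2.16 -0.15  0.73 -0.23] [-0.6   0.38  0.45  2.02 -0.23  0.79 -0.02]
0 [-0.59  0.27  0.25  2.15 -0.1   0.73  1.29] [-0.48  0.37  0.3   2.01 -0.15  0.79  1.48]
1.5707963267948966 [-0.48  0.26  0.12  2.14 -0.05  0.74  2.81] [-0.3   0.36  0.08  2.   -0.04  0.79  2.94]
3.141592653589793 [-1.02  0.33  0.77  2.18 -0.34  0.75 -1.6 ] [-0.98  0.54  0.99  2.04 -0.6   0.88 -1.22]
```

View pics/w1.png

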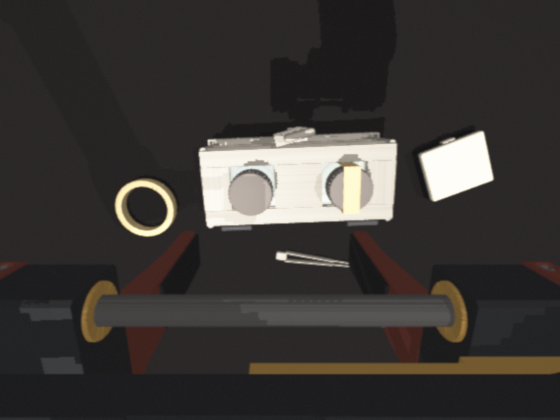

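```bash
python3 - <<'E'
from h import *
im=cv2.imread('pics/w1.png')
cv2.imwrite('pics/z1.png',cv2.resize(im[100:250,190:410],None,fx=3.6,fy=3.6,interpolation=cv2.INTER_CUBIC))
im=cv2.imread('pics/w1s.png')
cv2.imwrite('pics/z1s.png',cv2.resize(im[130:250,250:400],None,fx=5,fy=5,interpolation=cv2.INTER_CUBIC))
E
```

```text
(no output)
```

View pics/z1.png

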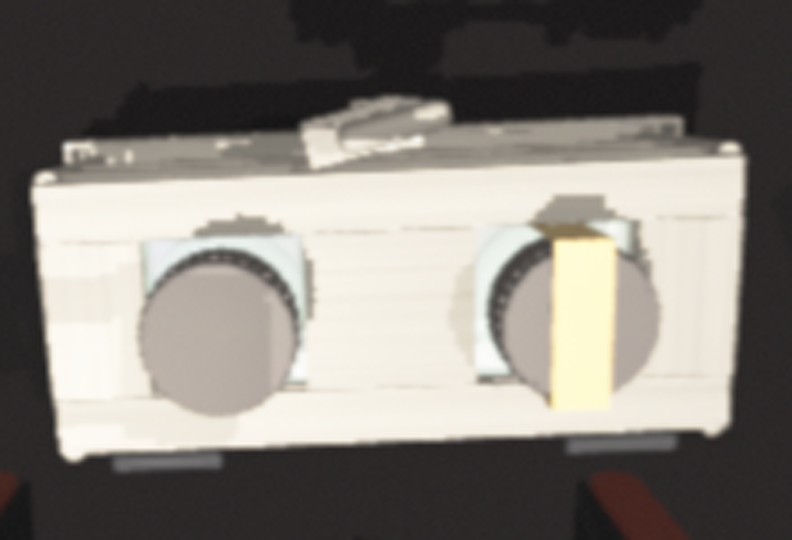

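View pics/z1s.png

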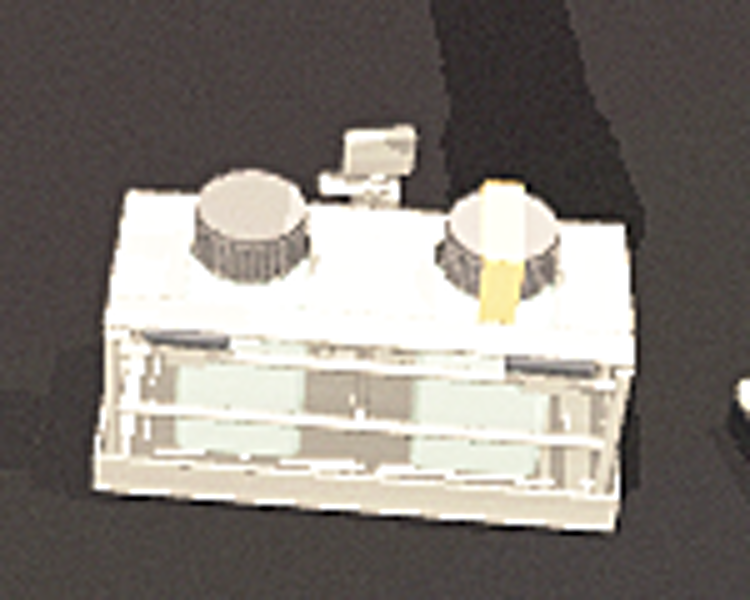

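```bash
python3 - <<'E'
from h import *
def u(p): return np.array(p)/3.6+np.array([190,100])-0.36
c=[onz('wrist',u(p),.110)[:2] for p in [(33,185),(745,158),(730,432),(68,457)]]
print(np.round(c,4),'mean',np.mean(c,0))
e=c[1]-c[0];e2=c[2]-c[3];print(np.linalg.norm(e),np.linalg.norm(e2),[np.arctan2(-v[0],v[1]) for v in (e,e2)])
a=onz('wrist',u((219,340)),.1475);b=onz('wrist',u((582,325)),.146);print(a,b,np.linalg.norm(b-a),np.arctan2(-(b-a)[0],(b-a)[1]),(a+b)/2)
psi=np.mean([np.arctan2(-(b-a)[0],(b-a)[1])]+[np.arctan2(-v[0],v[1]) for v in (e,e2)])
ctr=((a+b)/2)[:2]
R=lambda t:np.array([[np.cos(t),-np.sin(t)],[np.sin(t),np.cos(t)]])
wing=ctr+R(psi)@[-.066,0]; print('psi',psi,'ctr',ctr,'wing',wing)
im=cv2.imread('pics/w1.png')
rows=[]
for th in (0.0,.12,.24,.35):
    z=cv2.resize(im[110:170,250:350],None,fx=4,fy=4,interpolation=cv2.INTER_CUBIC)
    for zz,col in ((.146,(0,0,255)),(.120,(0,255,0))):
        P=[wing+R(psi+th)@v for v in ([-.0045,-.018],[.0045,-.018],[.0045,.018],[-.0045,.018])]
        px=[(proj('wrist',[*p,zz])-[250,110]+.5)*4 for p in P]
        cv2.polylines(z,[np.int32(px)],True,col,1)
    P=[wing+R(psi+th)@v for v in ([-.008,-.029],[.008,-.029],[.008,0],[-.008,0])]
    cv2.polylines(z,[np.int32([(proj('wrist',[*p,.120])-[250,110]+.5)*4 for p in P])],True,(255,0,0),1)
    rows.append(z)
cv2.imwrite('pics/ov1.png',np.vstack([np.hstack(rows[:2]),np.hstack(rows[2:])]))
E
```

```text
[[ 0.4739 -0.0034]
 [ 0.4643  0.2454]
 [ 0.5647  0.2508]
 [ 0.5749  0.0032]] mean [0.51943927 0.12401513]
0.24895619934913138 0.24774461129122904 [np.float64(0.03874415836540046), np.float64(0.041070758858051636)]
[0.52072747 0.06377793 0.1475    ] [0.51586609 0.18312226 0.146     ] 0.11945272075839075 0.04071150817798966 [0.51829678 0.1234501  0.14675   ]
psi 0.04017547513381392 ctr [0.51829678 0.1234501 ] wing [0.45235004 0.12079923]
```

View pics/ov1.png

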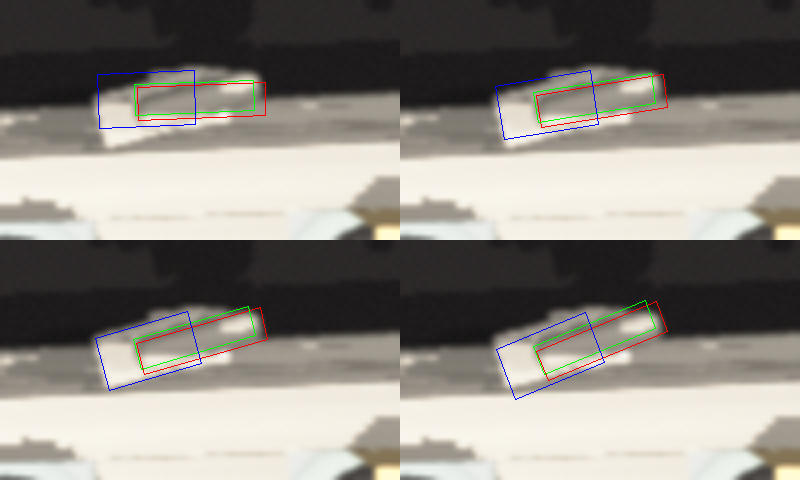

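```bash
cat >> h.py <<'E'
PSI=0.040; WING=np.array([.4524,.1208])
def st(tag=''):
    s=sense(); print(tag,'t',round(s['time_s'],2),'tcp',np.round(s['tcp_pos'],4),'F',np.round(s['wrist_force'],1),'T',np.round(s['ft_torque'],2),'g',round(s['grip_width']*88,1),'j7',round(s['joint_pos'][6],3)); return s
E
python3 - <<'E'
from h import *
y0=PSI+.19-np.pi/2
move_gripper(.38,20)
reach([*WING,.19],[0,np.pi/2,y0+.3]); st('above')
movel([*WING,.19],[0,np.pi/2,y0]); st('rot')
print(movel([*WING,.124],feed=.06,contact_N=8)); st('down')
save('w2',camera('wrist')); save('w2s',camera('scene'))
E
```

```text
above t 5.28 tcp [0.453  0.1209 0.1905] F [ 0.2 -0.8  0. ] T [-0.   -0.01 -0.04] g 33.5 j7 0.215
rot t 5.72 tcp [0.453  0.1209 0.1905] F [-0.7  0.3 -0.8] T [-0.09  0.09 -0.  ] g 33.4 j7 -0.073
False
down t 6.97 tcp [0.4527 0.1209 0.1243] F [0.8 0.1 0.4] T [-0.02  0.01  0.03] g 33.4 j7 -0.019
```

View pics/w2.png

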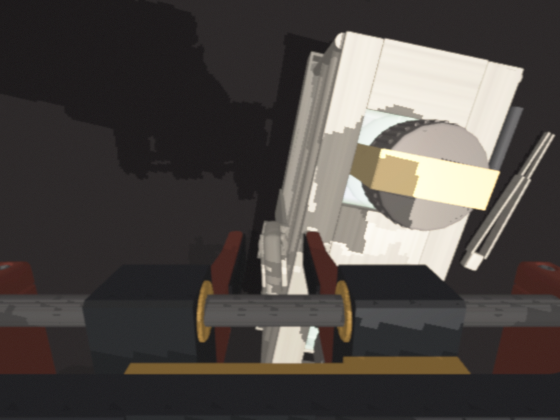

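The wing is between the open fingers, centred at column 272. Next I'll pinch it and turn.

```bash
python3 - <<'E'
from h import *
y0=PSI+.19-np.pi/2
move_gripper(0,15); st('grip')
for k in range(1,7):
    y=y0+(PSI-y0)*k/6
    movel([*WING,.124],[0,np.pi/2,y]); st(f'{y:.2f}')
sleep(.3); st()
save('w3',camera('wrist')); save('w3s',camera('scene'))
E
```

```text
grip t 7.58 tcp [0.4522 0.1208 0.124 ] F [-2.1 -0.4  2. ] T [-0.07  0.32  0.01] g 9.0 j7 -0.019
-1.11 t 7.96 tcp [0.452  0.1207 0.124 ] F [-2.9 -0.3  4.2] T [-0.11  0.76  0.05] g 8.9 j7 0.187
-0.88 t 8.34 tcp [0.4518 0.1206 0.124 ] F [-3.9 -0.5  6.4] T [-0.18  0.92  0.05] g 8.7 j7 0.397
-0.65 t 8.72 tcp [0.4516 0.1205 0.124 ] F [-4.9 -1.2  6.8] T [-0.34  1.11  0.06] g 9.1 j7 0.608
-0.42 t 9.11 tcp [0.4515 0.1202 0.124 ] F [-5.6 -2.   6.8] T [-0.38  1.13  0.06] g 8.8 j7 0.819
-0.19 t 9.49 tcp [0.4515 0.12   0.124 ] F [-4.8 -1.7  8.4] T [-0.48  1.12  0.02] g 8.9 j7 1.031
0.04 t 9.88 tcp [0.4514 0.1197 0.124 ] F [-6.1 -3.4  8.5] T [-0.66  1.18  0.08] g 8.7 j7 1.243
 t 10.18 tcp [0.4514 0.1198 0.124 ] F [-4.2 -2.9  8.5] T [-0.63  1.17  0.01] g 9.2 j7 1.243
```

View pics/w3.png

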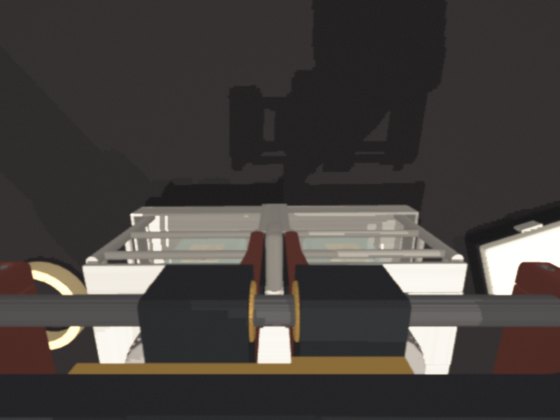

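```bash
python3 - <<'E'
from h import *
movel([*WING,.124],[0,np.pi/2,PSI+.05]); st(); sleep(.2)
move_gripper(.38); st('rel')
movel([*WING,.19],[0,np.pi/2,PSI+.05],feed=.12)
reach([.51,.09,.33],[0,np.pi/2,PSI]); st()
save('w4',camera('wrist'))
C=cut_out('cap','wrist')[:2]
for r in C:
    m=r['pixels'].astype(np.uint8); print(round(r['p'],2),np.round(r['rect']),m.sum())
for n,z in [('latch_wing',.133),('cap_top',.1475)]:
    for r in pinpoint(n,'wrist')[:2]: print(n,np.round(r['location']),round(r['p'],2),np.round(onz('wrist',r['location'],z),4))
im=cv2.imread('pics/w4.png')
cv2.imwrite('pics/z4.png',cv2.resize(im[100:250,190:410],None,fx=3.6,fy=3.6,interpolation=cv2.INTER_CUBIC))
E
```

```text
t 10.53 tcp [0.4516 0.1198 0.124 ] F [-4.9 -3.5  7.8] T [-0.56  1.06 -0.36] g 9.1 j7 1.288
rel t 11.31 tcp [0.4525 0.1208 0.124 ] F [-0.4  0.1 -0.4] T [0.02 0.05 0.  ] g 33.3 j7 1.291
 t 12.68 tcp [0.5093 0.0901 0.3286] F [ 0.1  0.2 -0.5] T [ 0.07  0.02 -0.03] g 33.6 j7 1.332
0.79 [230. 172. 274. 217.] 1665
latch_wing [300. 135.] 0.84 [0.4495 0.1189 0.133 ]
cap_top [253. 195.] 0.97 [0.5205 0.0671 0.1475]
```

View pics/z4.png

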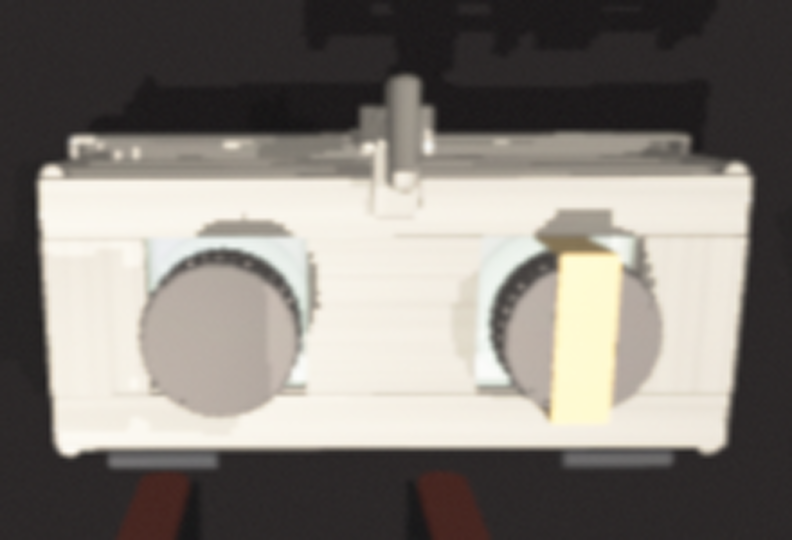

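Latch is locked: the tongue lies over the frame and the torque rose to -0.36 N m at the stop. The cap is at about (0.5202, 0.0632).

```bash
cat >> h.py <<'E'
CAP=np.array([.5202,.0632])
from scipy.spatial.transform import Rotation as Rn
def yaw():
    r,p,y=sense()['tool_rot']; M=Rn.from_euler('xyz',[r,p,y]).as_matrix(); return np.arctan2(-M[0,1],M[1,1])
E
python3 - <<'E'
from h import *
move_gripper(1.0,25)
reach([*CAP,.2],[0,np.pi/2,1.4]); st('above')
print(movel([*CAP,.1235],feed=.08,contact_N=8)); st('down')
save('w5',camera('wrist'));save('w5s',camera('scene'))
E
```

```text
above t 15.1 tcp [0.5205 0.0634 0.2003] F [-0.2 -0.  -0.1] T [0.12 0.09 0.05] g 87.8 j7 2.735
False
down t 16.21 tcp [0.5206 0.0633 0.124 ] F [0.2 0.2 0.3] T [ 0.1   0.08 -0.03] g 88.1 j7 2.736
```

View pics/w5.png

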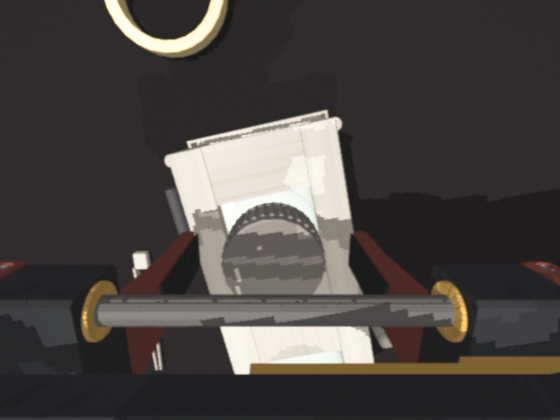

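The cap is centred between the fingers at column ~272. Grip it and screw it down until the torque rises.

```bash
python3 - <<'E'
from h import *
move_gripper(0,25); st('grip')
y=1.4; y0=y; b=sense()['ft_torque'][2]
for k in range(21):
    y-=.2
    movel([*CAP,.1235-.00064*(y0-y)],[0,np.pi/2,y]); s=st(f'{y:.2f} yaw {yaw():.3f}')
    if k>0 and abs(s['ft_torque'][2])>.35: break
sleep(.4); s=st('end'); print('yaw',yaw(),'cmd',y)
E
```

```text
grip t 16.95 tcp [0.5209 0.0631 0.1237] F [ 3.3 -0.2 -0.5] T [-0.03 -0.52 -0.04] g 52.8 j7 2.736
1.20 yaw 1.203 t 17.3 tcp [0.521  0.0631 0.1236] F [ 4.3  0.2 -1.3] T [-0.1  -0.88 -0.08] g 52.2 j7 2.56
1.00 yaw 1.003 t 17.65 tcp [0.521  0.0631 0.1235] F [ 4.5 -1.4 -1.3] T [-0.11 -1.   -0.08] g 52.3 j7 2.38
0.80 yaw 0.803 t 18.0 tcp [0.5211 0.063  0.1233] F [ 5.3 -1.5 -2.3] T [-0.17 -1.11 -0.08] g 52.8 j7 2.202
0.60 yaw 0.603 t 18.35 tcp [0.5212 0.063  0.1232] F [ 5.6 -1.  -1.6] T [-0.22 -1.14 -0.11] g 52.5 j7 2.024
0.40 yaw 0.403 t 18.7 tcp [0.5212 0.063  0.1231] F [ 5.5 -2.4 -2.6] T [-0.23 -1.21 -0.09] g 52.9 j7 1.846
0.20 yaw 0.203 t 19.05 tcp [0.5213 0.0629 0.123 ] F [ 5.1 -2.5 -2.3] T [-0.32 -1.23 -0.06] g 52.6 j7 1.669
0.00 yaw 0.003 t 19.4 tcp [0.5213 0.0628 0.1228] F [ 5.8 -1.9 -2. ] T [-0.38 -1.26 -0.07] g 52.8 j7 1.493
-0.20 yaw -0.197 t 19.75 tcp [0.5213 0.0628 0.1227] F [ 5.3 -2.1 -2.6] T [-0.43 -1.25 -0.08] g 52.9 j7 1.318
-0.40 yaw -0.397 t 20.1 tcp [0.5213 0.0627 0.1226] F [ 5.4 -2.2 -1.6] T [-0.53 -1.19 -0.13] g 52.5 j7 1.144
-0.60 yaw -0.597 t 20.45 tcp [0.5212 0.0626
[... 267 characters left out ...]
52.4 j7 0.63
-1.20 yaw -1.198 t 21.5 tcp [0.5211 0.0625 0.122 ] F [ 3.9 -3.6 -1.7] T [-0.73 -1.11 -0.09] g 52.6 j7 0.462
-1.40 yaw -1.398 t 21.85 tcp [0.5211 0.0624 0.1219] F [ 3.9 -3.7 -1.2] T [-0.75 -1.05 -0.1 ] g 52.6 j7 0.295
-1.60 yaw -1.598 t 22.2 tcp [0.521  0.0624 0.1218] F [ 5.  -3.  -0.7] T [-0.83 -0.98 -0.11] g 52.6 j7 0.131
-1.80 yaw -1.798 t 22.55 tcp [0.5209 0.0624 0.1216] F [ 3.3 -3.4 -0.8] T [-0.9  -0.99 -0.07] g 52.4 j7 -0.032
-2.00 yaw -1.995 t 22.9 tcp [0.5212 0.0633 0.1217] F [ 5.  -1.9  0.1] T [-0.49 -1.13  0.36] g 52.7 j7 -0.191
end t 23.3 tcp [0.5212 0.0633 0.1217] F [ 5.4 -1.1  0.4] T [-0.42 -1.14  0.31] g 52.9 j7 -0.191
yaw -1.9947895309536907 cmd -1.9999999999999998
```

```bash
python3 - <<'E'
from h import *
move_gripper(0,40); s=st('grip40')
y=-2.0
for k in range(3):
    y-=.06
    movel([*CAP,.1217],[0,np.pi/2,y]); st(f'{y:.2f} yaw {yaw():.3f}')
sleep(.4); st('end'); print(yaw())
E
```

```text
grip40 t 23.52 tcp [0.5212 0.0633 0.1217] F [ 5.6 -1.6  0.2] T [-0.37 -1.1   0.39] g 52.5 j7 -0.191
-2.06 yaw -2.052 t 23.77 tcp [0.5214 0.0637 0.1219] F [ 6.8 -1.9 -2.3] T [-0.3  -1.46  1.15] g 52.6 j7 -0.238
-2.12 yaw -2.112 t 24.02 tcp [0.5214 0.0635 0.1219] F [ 5.8 -2.1 -1.8] T [-0.42 -1.36  1.19] g 52.5 j7 -0.286
-2.18 yaw -2.172 t 24.27 tcp [0.5214 0.0633 0.122 ] F [ 5.9 -2.4  0.8] T [-0.7  -1.2   1.38] g 52.3 j7 -0.333
end t 24.67 tcp [0.5214 0.0633 0.122 ] F [ 5.5 -2.2 -0.4] T [-0.64 -1.23  1.45] g 52.7 j7 -0.333
-2.1714600369286297
```

The torque rises to ~1.4 N m and then slips, so this is the hard stop. Now back off a quarter turn.

```bash
python3 - <<'E'
from h import *
y=-2.172; z=.1217
for k in range(8):
    y+=.2
    movel([*CAP,z+.00064*.2*(k+1)],[0,np.pi/2,y]); st(f'{y:.2f} yaw {yaw():.3f}')
sleep(.5); st('end'); print(yaw())
save('w6',camera('wrist'));im=camera('scene')
save('w6s',cv2.resize(im[100:280,200:440],None,fx=3,fy=3,interpolation=cv2.INTER_CUBIC))
E
```

```text
-1.97 yaw -1.967 t 25.02 tcp [0.5212 0.0634 0.1222] F [ 5.6 -0.5 -0.6] T [-0.34 -1.22  0.07] g 52.5 j7 -0.17
-1.77 yaw -1.768 t 25.38 tcp [0.5211 0.0634 0.1223] F [ 6.1 -0.8 -0.7] T [-0.33 -1.18  0.07] g 52.6 j7 -0.01
-1.57 yaw -1.571 t 25.73 tcp [0.521  0.0635 0.1224] F [ 5.7 -1.  -0.4] T [-0.22 -1.23  0.14] g 52.5 j7 0.151
-1.37 yaw -1.374 t 26.07 tcp [0.5208 0.0634 0.1225] F [ 4.2 -0.8  0.1] T [-0.16 -1.1   0.08] g 52.8 j7 0.313
-1.17 yaw -1.176 t 26.43 tcp [0.5207 0.0634 0.1226] F [ 5.7 -0.7  1.1] T [-0.09 -1.1   0.02] g 52.4 j7 0.477
-0.97 yaw -0.977 t 26.77 tcp [0.5205 0.0634 0.1226] F [5.2 0.5 1.7] T [-0.06 -1.08  0.07] g 52.3 j7 0.645
-0.77 yaw -0.778 t 27.12 tcp [0.5204 0.0633 0.1228] F [4.6 0.2 3.8] T [-0.05 -1.06  0.11] g 52.4 j7 0.815
-0.57 yaw -0.578 t 27.48 tcp [0.5203 0.0632 0.1228] F [ 4.1 -1.   4.2] T [-0.13 -0.99  0.11] g 52.6 j7 0.986
end t 27.98 tcp [0.5203 0.0632 0.1228] F [ 4.5 -0.9  4.5] T [-0.18 -1.03 -0.06] g 52.4 j7 0.991
-0.572700579610991
```

View pics/w6s.png

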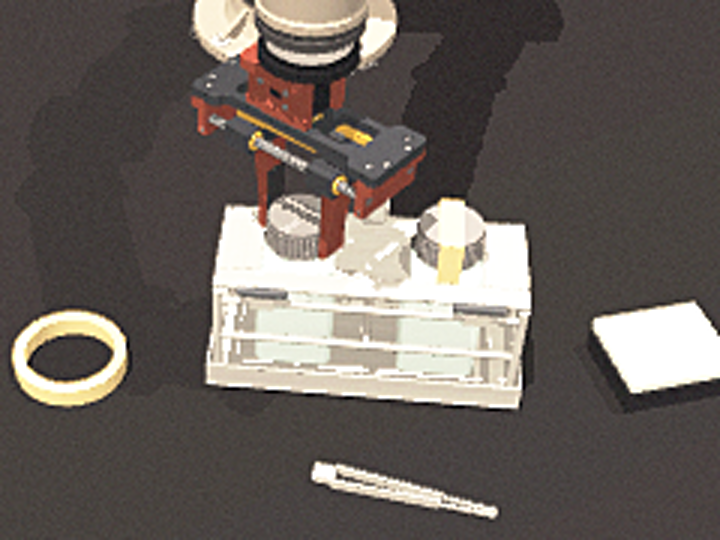

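View pics/w6.png

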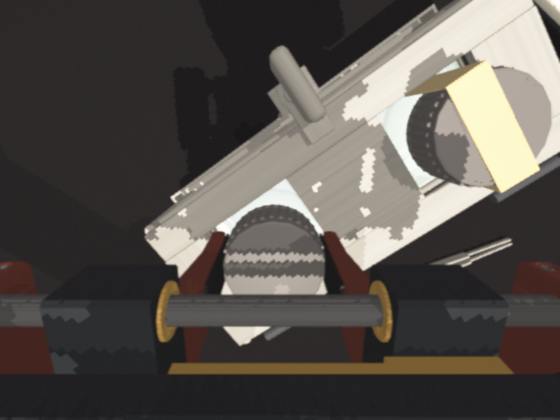

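```bash
python3 - <<'E'
from h import *
st(); print(np.abs(sense()['qd']).max()); job_done()
E
```

```text
t 28.07 tcp [0.5203 0.0632 0.1228] F [ 4.5 -0.1  4.6] T [-0.21 -0.99 -0.04] g 52.6 j7 0.991
0.0016274339740257114
the job is handed in; nothing more can be done
```

The carrier is ready for you to tape. The latch is locked over the closed frame. The untaped bottle's cap was screwed home, backed off a quarter turn, and is still held in the fingers. I handed the job in at about 28 s; the hand-in gives no verdict.

- **Latch:** I pinched the wing and turned it about 1.4 rad until the torque rose to 0.36 N m at the stop. The wrist picture taken after letting go, and the last one, show the tongue lying straight across the frame.
- **Cap down:** it turned about 3.4 rad before it stopped. I then raised the grip to 40 N and turned further; the torque rose to about 1.4 N m and the fingers slipped, which confirms it had bottomed out.
- **Back-off:** the tool turned 1.60 rad (about 92°) back from the stop. I did not measure the cap's own angle, so it could be slightly less from finger give.
- **At hand-in:** the arm was still, with the cap between the fingers (52.6 mm opening, 40 N grip set, fingertips about 24 mm below the cap's top).
- **Left alone:** the taped bottle was not touched. The tape roll, slide box and forceps look unmoved in the last picture.

One reading disagreed: the small torque from turning friction did not have the sign I expected. I therefore relied on the large rise at the stops, not on the friction reading.

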